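# Dress the edge of a strongbox latch plate with a file

## Task

Take the flat file by its upright wooden grip and dress the top edge of the steel plate standing in the clamp with three full strokes across it, each pushed forward (tip leading, away from the robot) from the front part of the blade to the part behind the grip, the file level and pressed on with roughly half a kilo, never as much as one and a half. Lift the file clear of the plate after every stroke and carry it back through the air; never drag it backwards on the edge. Then lay it (do not drop it) flat on its rubber mat, lengthwise as it lay before, and leave the other things on the desk where they are.

Things in the scene. Friction and masses are not known exactly. Their poses are not given: they have to be found in the camera images.
- file_grip (a point): Centre of the file's upright wooden grip, a block 30 mm long (x), 22 mm wide (y), reaching from 6 to 62 mm above the blade's underside; this point is 36 mm above the underside. x points to the file's tip, z up. Hold it by its front and rear faces (those across x): gripped so, the file does not pitch under the pressure.
- file: The loose file, 0.2 to 0.33 kg; origin at the middle of the blade's underside, right below the grip. Dark steel blade 6 mm thick, its underside the working face, from 90 mm behind the origin (square heel) to 91 mm ahead (tip, +x); 24 mm wide, its last 31 mm at the tip only 15 mm. It starts flat on the mat.
- jaws (a point): Middle of the clamp's mouth, level with its jaw tops (60 mm above the desk); x = forward stroke direction, away from the robot, y along the plate's edge, z up. A plain steel plate, 4 mm thick (x), 50 mm wide (y), stands in it, centred here; its top edge is 12 to 32 mm above this point, unmeasured: find it by feel. In its rubber linings it yields downward about 1 mm per 5 N.
- clamp: The clamp, fixed to the desk; base 130 x 90 mm, jaws 88 mm (x) by 80 mm (y) and 60 mm high, screw and cross bar on the far (+x) side, out to 92 mm at 26 to 42 mm height. Origin: middle of its underside; same axes as the jaws.
- plate_give (a joint): How far the plate is pushed out of its rest along the clamp's x, in m: + when the file drags it forward, - when it is dragged backward, 0 when free; about 1 mm per 0.6 N, springs back.
- mat: Black rubber mat, 280 mm (x) by 120 mm (y), 4 mm thick, fixed on the desk; origin at the middle of its underside. The file lies on it, lengthwise along x.
- tape: Roll of packing tape, upright axis, 90 mm across, 48 mm high; bystander, leave alone. Origin: underside.
- phone: Black telephone lying flat, 150 x 72 x 9 mm; bystander, leave alone. Origin: underside.
- stapler: Black stapler, 130 x 36 mm, 60 mm high; bystander, leave alone. Origin: underside.
- mug: White mug, 80 mm across, 95 mm high; bystander, leave alone. Origin: underside.
- inkpad: Round black ink pad tin, 70 mm across, 22 mm high; bystander, leave alone. Origin: underside.
Mind the look-alikes: they are no part of the job. Of the things like the file, leave any that is purple; of the rest the smaller one is meant.

How it is judged:
By the outcome, as a careful person would: the job done as asked, in the order asked, and still so for the second after the job is handed in, with the robot touching nothing.
It also fails if it takes over 72 s, if anything falls off the work surface, if the arm or the gripper's body presses on something with over 40 N, if the wrist force passes 120 N, or if a joint passes its speed limit or range.

## Robot

A 6-joint arm with a two-finger parallel gripper is mounted at the origin on the work surface. World frame = base frame: x ahead of the robot, y to its left, z up, the work surface at z = 0. Lengths are in m, angles in rad, forces in N, time in s.
With the tool pointing down it reaches from about 0.35 to 0.975 m from the base axis. Payload 4.9 kg.
Tool frame: the origin (TCP) lies on the mounting face of the last link; the fingertips stand 173 mm ahead of it and the grasp point (between the pads) lies 155 mm ahead of it (tcp_to_grasp is the distance from the TCP to the grasp point, in m); z points along the fingers, y is the line along which they close (so a half turn about z gives the same grasp; the last joint's range is limited). The gripper opens to 85 mm and grips with 20 to 120 N. Pads are 22 mm wide; open, the fingers measure 114 mm over their backs; the gripper's body (76 mm by 85 mm) begins 54 mm behind the grasp point. The pads swing forward as they close: fully open they stand 13 mm farther back than shut.
Start: joints at [-1.372, 0.053, 1.613, -0, 1.476, -0.119], TCP at [0.195, -0.594, 0.405] pointing down, gripper open.
Joint ranges: [-3.01, 3.01], [-1.01, 2.22], [0.06, 2.58], [-1.02, 4.17], [0.09, 2.62], [-3.14, 3.14]. Speed limits (rad/s): [2.57, 2.57, 3.14, 3.14, 3.14, 3.14].

## Interface

Orientations are given as a rotation vector (axis times angle).
In Python, from station import get_obs, get_image, calibration, finish_job, tcp_to_grasp gives the robot as it stands. The module is installed in compiled form; this text tells all that it offers.
- The arm moves only by the tool arm_command, never from a script. Its argument "plan" is a list that holds one entry, the list of rows, each a list of 6 numbers: the shift along the tool's x, y, z in cm, then the turn, a rotation vector about the tool's x, y, z in rad. A call has 1 to 12 rows; each row is the pose to reach, as a shift and turn from the pose commanded when the call began, along the tool's axes at that moment; what a row does not reach only later rows make up. A row lasts 1/12 s, in which the tool goes at most 41.7 mm and 7.16 degrees, less where a joint would pass 70% of its speed; a pose out of reach is approached as far as the arm can. A call with a gripper value outside its range is refused whole. "gripper" is the closure, from -1 (fully open) to 1 (shut), set as the call begins (left out, the last holds). The fingers move at their own pace and stop on an object; "force" is the grip in N (left out, the last holds). Time passes only in rows, so rows that repeat a pose let the fingers close. It gives the time, the measured TCP pose, the force, the opening and the grip force at its end, in the units of the state.
- get_obs(): the state, without advancing time (a new reading comes with each control period).
- get_image(name): name is "scene" or "top"; returns (picture, depth): 420x560x3 uint8, blue, green, red; 420x560 float32, m along the optical axis (not along the pixel's ray), 0 where there is no reading.
- calibration(name): a dict with "fx", "fy", "cx", "cy" (pixels), "dist" ([k1, k2, p1, p2, k3] as OpenCV has them; the pictures are not rectified), "pose" (4x4, takes a point from camera to world coordinates). Camera axes: x right, y up, looking along -z (the intrinsics and any distortion apply to the point x, -y, -z); pixel columns grow to the right and rows downward; lengths in m; the calibration is good to about 2 mm. A picture is of the moment at which its call begins. calibration takes no time and is no camera call.
- finish_job(): hands the job in; it is judged then, once.
The state is a dict: "t": time; "q": joint angles; "dq": joint speeds; "effort": joint torques, N m; "tool_pos": TCP position; "tool_rot": TCP orientation; "contact_force": force on the tool from outside, world axes, zero at the start; "wrist_torque": the same for the moment, N m; "opening": finger opening in m; "grip_force": force on a finger pad.
Only numpy, scipy, OpenCV 4.12 (cv2) and the standard library are available. Lean on these libraries where they do the work, as an engineer would, in place of code of your own. Each camera call takes 0.05 s, during which the arm holds its last target. There are 200 camera calls.

## Working session

There is one attempt and no reset: what is moved stays moved. The work goes in short steps, Python scripts to look and compute and a tool call to move; the robot and the scene stay as the last step left them, time stands still between calls to the robot, and variables do not carry over. Pictures are saved under pics/ and viewed, at most 10 in all, crops included, and the job is handed in when it is done.

Besides the shell and the picture viewer there is one more tool, called as name(argument=value, ...) on one line, values as JSON. arm_command: Moves the arm, as the interface text tells. Its arguments: {"type":"object","properties":{"plan":{"type":"array"},"gripper":{"type":"number"},"force":{"type":"number"}},"required":["plan"]}

```bash
mkdir -p pics
cat > h.py <<'E'
import numpy as np, cv2
from station import *
def grab(n,f):
    im,d=get_image(n); cv2.imwrite(f'pics/{f}.png',im); np.save(f'pics/{f}.npy',d); return im,d
def pt(n,d,u,v,z=None):
    c=calibration(n); K=np.array([[c['fx'],0,c['cx']],[0,c['fy'],c['cy']],[0,0,1]])
    a=cv2.undistortPoints(np.array([[[u,v]]],float),K,np.array(c['dist'])).ravel()
    r=np.array([a[0],-a[1],-1]); P=np.array(c['pose'])
    if z is None: s=np.median(d[int(v)-1:int(v)+2,int(u)-1:int(u)+2])
    else: s=(z-P[2,3])/(P[:3,:3]@r)[2]
    return P[:3,:3]@(r*s)+P[:3,3]
E
python3 - <<'E'
from h import *
np.set_printoptions(precision=3,suppress=True)
grab('top','t0'); grab('scene','s0')
for n in('top','scene'): print(calibration(n))
print(get_obs(),tcp_to_grasp)
E
```

```text
{'fx': 529.5203243014619, 'fy': 529.5203243014619, 'cx': 280.05869710629014, 'cy': 204.76053425725576, 'dist': array([0.009, 0.   , 0.   , 0.   , 0.   ]), 'pose': array([[ 0.021,  0.991, -0.131,  0.347],
       [-1.   ,  0.022,  0.008,  0.102],
       [ 0.011,  0.13 ,  0.991,  1.377],
       [ 0.   ,  0.   ,  0.   ,  1.   ]])}
{'fx': 393.23858349611896, 'fy': 393.23858349611896, 'cx': 284.4045561304787, 'cy': 211.31344558422515, 'dist': array([0.009, 0.   , 0.   , 0.   , 0.   ]), 'pose': array([[-0.343, -0.567,  0.749,  1.357],
       [ 0.939, -0.212,  0.27 ,  0.38 ],
       [ 0.005,  0.796,  0.605,  0.755],
       [ 0.   ,  0.   ,  0.   ,  1.   ]])}
{'t': 0.1, 'q': array([-1.372,  0.053,  1.614, -0.   ,  1.476, -0.119]), 'dq': array([-0.   , -0.001, -0.002,  0.   ,  0.   ,  0.   ]), 'effort': array([ -0.   , -39.49 , -37.136,  -0.   ,   0.004,  -0.   ]), 'tool_pos': array([ 0.195, -0.593,  0.404]), 'tool_rot': array([-3.1  , -0.497,  0.   ]), 'contact_force': array([ 0.825,  0.156, -0.209]), 'wrist_torque': array([0.042, 0.006, 0.021]), 'grip_force': 0.0, 'opening': 0.08509666743366108} 0.1547
```

View pics/t0.png

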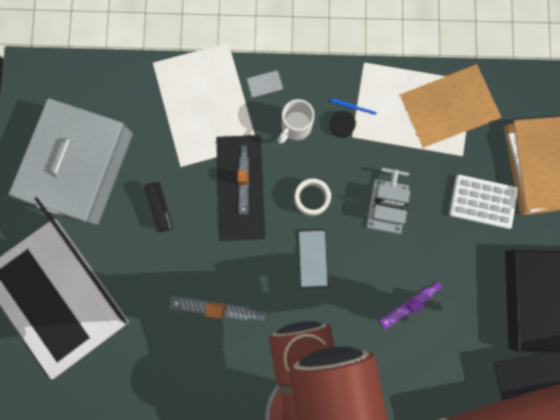

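View pics/s0.png

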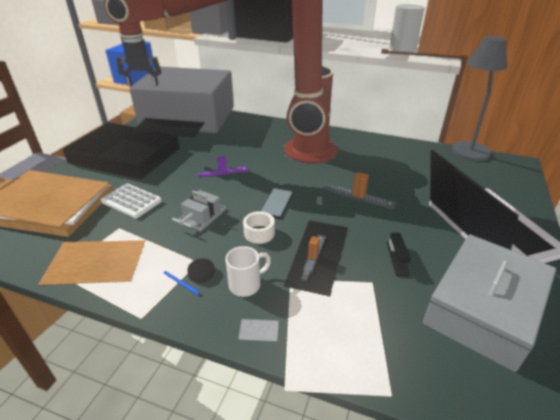

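Top view, candidates for the file: on the mat at (243,177), short; off the mat at (215,310), longer; at (410,305), purple. I choose the one on the mat, since it is the smaller non-purple file. The clamp is at (389,205). Next is a close crop.

Run:
```python
from h import *
im=cv2.imread('pics/t0.png')
a=cv2.resize(im[130:245,205:275],None,fx=5,fy=5,interpolation=2)
b=cv2.resize(im[160:240,355:425],None,fx=5,fy=5,interpolation=2)
o=np.zeros((575,720,3),np.uint8);o[:,:350]=a;o[:400,360:710]=b
cv2.imwrite('pics/c0.png',o)
```

```text
(no output)
```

View pics/c0.png

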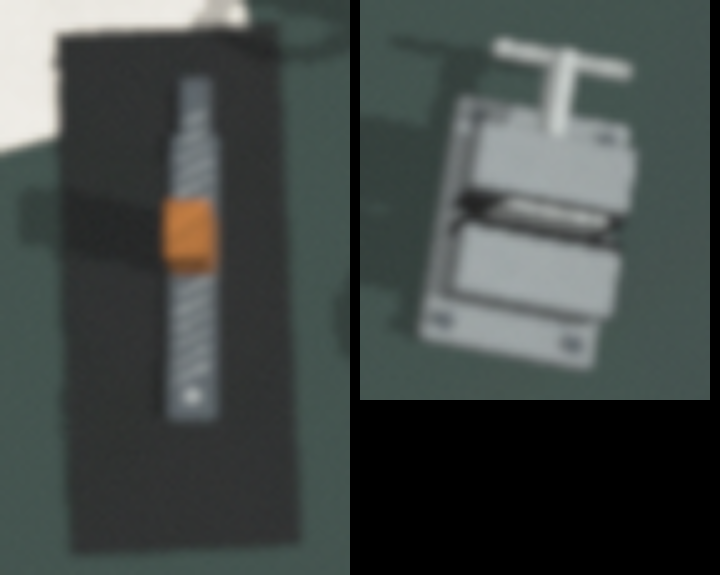

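The crop shows the tip pointing up (away from the robot) at about (196,77), the heel with a hole at (192,420), and the grip top at (190,230). In the clamp, the plate's edge runs (500,205)–(612,222) and the screw is on the far side. I'll measure these with depth.

Run:
```python
from h import *
np.set_printoptions(precision=4,suppress=True)
d=np.load('pics/t0.npy')
def M(x0,x1,y0,y1):
    return np.array([[*pt('top',d,u,v),u,v] for v in range(y0,y1) for u in range(x0,x1) if d[v,u]>0])
def rect(p): 
    r=cv2.minAreaRect((p[:,:2]*1000).astype(np.float32)); return r,len(p),np.median(p[:,2])
c=M(355,425,165,240)
s=c[(c[:,2]>.05)&(c[:,2]<.066)]; print('jaw',rect(s), s[:,:2].mean(0))
s=c[(c[:,2]>.068)]; print('plate',rect(s),s[:,2].max(),s[:,:2].mean(0)) if len(s)>3 else print(len(s))
f=M(212,270,130,245)
s=f[(f[:,2]>.05)&(f[:,1]<.3)]; print('grip',rect(s),s[:,:2].mean(0))
g=lambda x,y,z,ox=205,oy=130:pt('top',d,ox+(x+.5)/5-.5,oy+(y+.5)/5-.5,z)
t=g(196,77,.010);h=g(192,420,.010);print('tip',t,'heel',h,np.linalg.norm(t-h),np.arctan2(*(t-h)[1::-1]))
print('grip top',[g(x,y,.066) for x,y in((163,200),(215,200),(215,262),(163,262))])
C=lambda x,y,z=.06:g(x-360,y,z,355,160)
print('mat',[g(x,y,.004) for x,y in((58,36),(278,27),(300,543),(70,553))])
print('jaws',[C(*p) for p in((478,107),(635,150),(612,318),(455,290),(628,215),(465,193),(468,225),(622,258))])
print('base',[C(*p,.012) for p in((460,97),(630,125),(592,368),(420,340))])
print('bar',C(497,45,.034),C(630,72,.034), 'plate',C(502,205,.082),C(612,222,.082))
for n,b in dict(tape=(297,330,180,215),phone=(300,330,228,290),mug=(275,318,98,145),ink=(328,358,108,140)).items():
    p=M(*b);s=p[p[:,2]>.006];print(n,s[:,:2].min(0),s[:,:2].max(0),s[:,2].max())
```

```text
Traceback (most recent call last):
  File "h.py", line 6, in pt
    c=calibration(n); K=np.array([[c['fx'],0,c['cx']],[0,c['fy'],c['cy']],[0,0,1]])
ValueError: time passes only in moves, steps and waits
```

```bash
sed -i 's/^def pt/import functools\ncal=functools.lru_cache(calibration)\ndef pt/; s/c=calibration(n)/c=cal(n)/' h.py
cat > m.py <<'E'
from h import *
np.set_printoptions(precision=4,suppress=True)
d=np.load('pics/t0.npy')
def M(x0,x1,y0,y1):
    return np.array([[*pt('top',d,u,v),u,v] for v in range(y0,y1) for u in range(x0,x1) if d[v,u]>0])
def rect(p): 
    r=cv2.minAreaRect((p[:,:2]*1000).astype(np.float32)); return r,len(p),np.median(p[:,2])
c=M(355,425,165,240)
s=c[(c[:,2]>.05)&(c[:,2]<.066)]; print('jaw',rect(s), s[:,:2].mean(0))
s=c[(c[:,2]>.068)]; print('plate',rect(s),s[:,2].max(),s[:,:2].mean(0)) if len(s)>3 else print(len(s))
f=M(212,270,130,245)
s=f[(f[:,2]>.05)&(f[:,1]<.3)]; print('grip',rect(s),s[:,:2].mean(0))
g=lambda x,y,z,ox=205,oy=130:pt('top',d,ox+(x+.5)/5-.5,oy+(y+.5)/5-.5,z)
t=g(196,77,.010);h=g(192,420,.010);print('tip',t,'heel',h,np.linalg.norm(t-h),np.arctan2(*(t-h)[1::-1]))
print('grip top',[g(x,y,.066) for x,y in((163,200),(215,200),(215,262),(163,262))])
C=lambda x,y,z=.06:g(x-360,y,z,355,160)
print('mat',[g(x,y,.004) for x,y in((58,36),(278,27),(300,543),(70,553))])
print('jaws',[C(*p) for p in((478,107),(635,150),(612,318),(455,290),(628,215),(465,193),(468,225),(622,258))])
print('base',[C(*p,.012) for p in((460,97),(630,125),(592,368),(420,340))])
print('bar',C(497,45,.034),C(630,72,.034), 'plate',C(502,205,.082),C(612,222,.082))
for n,b in dict(tape=(297,330,180,215),phone=(300,330,228,290),mug=(275,318,98,145),ink=(328,358,108,140)).items():
    p=M(*b);s=p[p[:,2]>.006];print(n,s[:,:2].min(0),s[:,:2].max(0),s[:,2].max())
E
python3 m.py
```

```text
jaw (((531.6390380859375, -190.24685668945312), (81.42935943603516, 89.17205047607422), 80.47648620605469), 1028, np.float64(0.05913719074610302)) [ 0.5304 -0.1887]
plate (((531.637939453125, -190.20611572265625), (46.802364349365234, 5.013000965118408), 80.5547866821289), 55, np.float64(0.08076127525761789)) 0.08448832259281902 [ 0.5311 -0.1898]
grip (((592.7855224609375, 186.66940307617188), (29.870136260986328, 19.778270721435547), 1.5386302471160889), 104, np.float64(0.0647550329522315)) [0.5925 0.1866]
tip [0.6845 0.1903 0.01  ] heel [0.5021 0.1869 0.01  ] 0.18236384896675348 0.018780632611934144
grip top [array([0.6069, 0.2014, 0.066 ]), array([0.6075, 0.1752, 0.066 ]), array([0.5758, 0.1743, 0.066 ]), array([0.5752, 0.2004, 0.066 ])]
mat [array([0.7065, 0.2646, 0.004 ]), array([0.7142, 0.1479, 0.004 ]), array([0.4399, 0.1294, 0.004 ]), array([0.4321, 0.2483, 0.004 ])]
jaws [array([ 0.5871, -0.1552,  0.06  ]), array([ 0.5669, -0.2345,  0.06  ]), array([ 0.4814, -0.2221,  0.06  ]), array([ 0.4937, -0.1434,  0.06  ]), array([ 0.5337, -0.2306,  0.06  ]), array([ 0.543 , -0.1486,  0.06  ]), array([ 0.5268, -0.15  ,  0.06  ]), array([ 0.5118, -0.2274,  0.06  ])]
base [array([ 0.6009, -0.1552,  0.012 ]), array([ 0.5881, -0.2443,  0.012 ]), array([ 0.4601, -0.2232,  0.012 ]), array([ 0.4726, -0.1342,  0.012 ])]
bar [ 0.6246 -0.1702  0.034 ] [ 0.612 -0.239  0.034] plate [ 0.5341 -0.1627  0.082 ] [ 0.5269 -0.2171  0.082 ]
tape [ 0.5035 -0.0367] [0.5889 0.0492] 0.050571008625990066
phone [ 0.317 -0.036] [0.467 0.038] 0.012527939287173107
mug [0.6857 0.0058] [0.7856 0.098 ] 0.09604187054772573
ink [ 0.7149 -0.1094] [ 0.794  -0.0359] 0.024604970835270024
```

```bash
cat > go.py <<'E'
import sys,numpy as np
from scipy.spatial.transform import Rotation as R
from station import get_obs
np.set_printoptions(precision=3,suppress=True)
x,y,z,p=map(float,sys.argv[1:5]); o=get_obs(); A=R.from_rotvec(o['tool_rot'])
T=R.from_matrix(np.array([[-np.sin(p),np.cos(p),0],[np.cos(p),np.sin(p),0],[0,0,-1]]).T)
print('shift',A.inv().apply(np.array([x,y,z])-o['tool_pos'])*100,'turn',(A.inv()*T).as_rotvec(),o['contact_force'],o['tool_pos'],o['t'])
E
python3 go.py .593 .187 .33 .02
```

```text
shift [ 62.167 -61.698   7.487] turn [-0.001 -0.001 -1.273] [ 0.825  0.156 -0.209] [ 0.195 -0.593  0.404] 0.1
```

arm_command(plan=[[[62.2, -61.7, 7.5, 0, 0, -1.273], [62.2, -61.7, 7.5, 0, 0, -1.273], [62.2, -61.7, 7.5, 0, 0, -1.273], [62.2, -61.7, 7.5, 0, 0, -1.273], [62.2, -61.7, 7.5, 0, 0, -1.273], [62.2, -61.7, 7.5, 0, 0, -1.273], [62.2, -61.7, 7.5, 0, 0, -1.273], [62.2, -61.7, 7.5, 0, 0, -1.273], [62.2, -61.7, 7.5, 0, 0, -1.273], [62.2, -61.7, 7.5, 0, 0, -1.273], [62.2, -61.7, 7.5, 0, 0, -1.273], [62.2, -61.7, 7.5, 0, 0, -1.273]]], gripper=-1)

```text
t: 1.1
tool_pos: [0.4218, -0.1478, 0.3617]
tool_rot: [2.198, 2.244, 0.0]
contact_force: [1.1, -0.8, 0.9]
opening: 0.0854
grip_force: 0.0
```

```bash
python3 go.py .593 .187 .33 .02
```

```text
shift [33.116 17.809  3.164] turn [0.    0.    0.001] [ 1.144 -0.752  0.876] [ 0.422 -0.148  0.362] 1.1
```

arm_command(plan=[[[33, 17.8, 3.2, 0, 0, 0], [33, 17.8, 3.2, 0, 0, 0], [33, 17.8, 3.2, 0, 0, 0], [33, 17.8, 3.2, 0, 0, 0], [33, 17.8, 3.2, 0, 0, 0], [33, 17.8, 3.2, 0, 0, 0], [33, 17.8, 3.2, 0, 0, 0], [33, 17.8, 3.2, 0, 0, 0], [33, 17.8, 3.2, 0, 0, 0], [33, 17.8, 3.2, 0, 0, 0], [33, 17.8, 3.2, 0, 0, 0], [33, 17.8, 3.2, 0, 0, 0]]])

```text
t: 2.1
tool_pos: [0.5928, 0.1836, 0.3293]
tool_rot: [-2.198, -2.244, 0.002]
contact_force: [-0.1, -0.9, -0.6]
opening: 0.0851
grip_force: 0.0
```

```bash
python3 go.py .592 .187 .195 .02
```

```text
shift [ 0.351 -0.048 13.429] turn [-0.002  0.001  0.001] [-0.06  -0.947 -0.567] [0.593 0.184 0.329] 2.1
```

arm_command(plan=[[[0.2, 0, 4, 0, 0, 0], [0.2, 0, 8, 0, 0, 0], [0.2, 0, 10, 0, 0, 0], [0.2, 0, 11, 0, 0, 0], [0.2, 0, 12, 0, 0, 0], [0.2, 0, 13, 0, 0, 0], [0.2, 0, 13.5, 0, 0, 0], [0.2, 0, 13.5, 0, 0, 0], [0.2, 0, 13.5, 0, 0, 0]]])

```text
t: 2.85
tool_pos: [0.5935, 0.1856, 0.1961]
tool_rot: [2.199, 2.243, 0.002]
contact_force: [0.2, -0.3, -0.4]
opening: 0.0852
grip_force: 0.0
```

```bash
python3 go.py .592 .187 .193 .02
python3 - <<'E'
from h import *
im,d=grab('scene','s1'); im2,_=grab('top','t1')
a=cv2.resize(im[190:310,270:370],(400,480),interpolation=2);b=cv2.resize(im2[120:240,200:300],(400,480),interpolation=2)
cv2.imwrite('pics/c1.png',np.hstack([a,b]))
E
```

```text
shift [ 0.144 -0.145  0.31 ] turn [ 0.002 -0.    -0.   ] [ 0.203 -0.337 -0.423] [0.593 0.186 0.196] 2.85
```

View pics/c1.png

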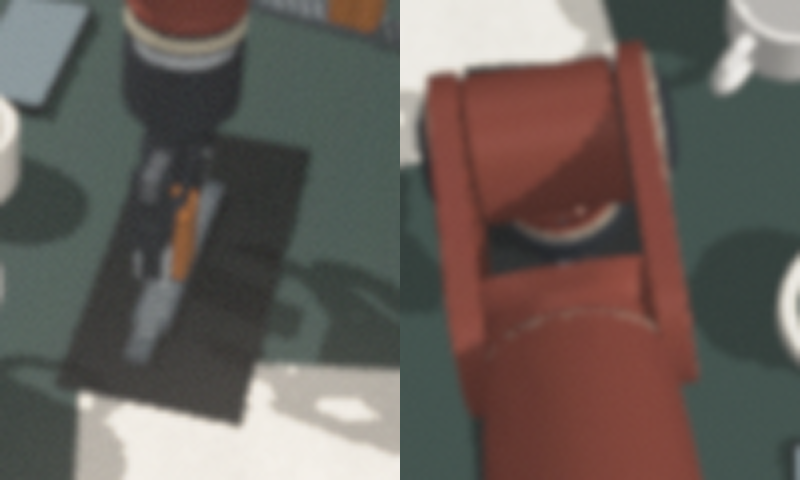

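The left crop shows the grip (orange, 185,230) between the fingers, with the front finger at (150,240). I'll check this by projection.

Run:
```python
from h import *
c=cal('scene');P=np.linalg.inv(c['pose'])
for n,p in dict(ftip=(.6385,.1856,.023),ftipL=(.6385,.1746,.023),ftipR=(.6385,.1966,.023),griptopF=(.608,.187,.066),gripR=(.608,.198,.010),bladetip=(.684,.189,.01)).items():
    q=P[:3,:3]@np.array(p)+P[:3,3]; u=c['cx']+c['fx']*q[0]/-q[2]; v=c['cy']+c['fy']*q[1]/q[2]
    print(n,(u-270)*4,(v-190)*4)
```

```text
ftip 149.0681711515199 290.5031314673147
ftipL 133.1262516009067 286.37968518819366
ftipR 165.10213889756028 294.65038640935927
griptopF 167.7389176882973 212.96789469081364
gripR 179.40653602806674 278.8303917470116
bladetip 131.99325108037033 353.64207933294733
```

arm_command(plan=[[[0.3, 0, 0.2, 0, 0, 0], [0.3, 0, 0.2, 0, 0, 0], [0.3, 0, 0.2, 0, 0, 0]]])

```text
t: 3.2
tool_pos: [0.593, 0.1889, 0.1933]
tool_rot: [2.198, 2.244, 0.001]
contact_force: [0.6, -1.1, -0.8]
opening: 0.0856
grip_force: 0.0
```

arm_command(plan=[[[0, 0, 0, 0, 0, 0], [0, 0, 0, 0, 0, 0], [0, 0, 0, 0, 0, 0], [0, 0, 0, 0, 0, 0], [0, 0, 0, 0, 0, 0], [0, 0, 0, 0, 0, 0], [0, 0, 0, 0, 0, 0], [0, 0, 0, 0, 0, 0], [0, 0, 0, 0, 0, 0], [0, 0, 0, 0, 0, 0]]], gripper=1, force=60)

```text
t: 4.03
tool_pos: [0.5931, 0.1886, 0.1933]
tool_rot: [2.199, 2.243, 0.001]
contact_force: [0.7, 0.3, 1.2]
opening: 0.0292
grip_force: 60.2
```

arm_command(plan=[[[0, 0, -0.5, 0, 0, 0], [0, 0, -1, 0, 0, 0], [0, 0, -2, 0, 0, 0], [0, 0, -4, 0, 0, 0], [0, 0, -7, 0, 0, 0], [0, 0, -10, 0, 0, 0], [0, 0, -14, 0, 0, 0], [0, 0, -15, 0, 0, 0], [0, 0, -15, 0, 0, 0], [0, 0, -15, 0, 0, 0]]])

```text
t: 4.87
tool_pos: [0.5927, 0.1886, 0.3432]
tool_rot: [2.199, 2.243, 0.001]
contact_force: [-0.5, 0.6, -3.1]
opening: 0.0293
grip_force: 60.1
```

```bash
python3 go.py .445 -.175 .35 -.166
python3 - <<'E'
from h import *
im,d=grab('scene','s2'); im2,_=grab('top','t2')
a=cv2.resize(im[150:270,270:370],(400,480),interpolation=2);b=cv2.resize(im2[120:240,200:300],(400,480),interpolation=2)
cv2.imwrite('pics/c2.png',np.hstack([a,b]))
E
```

```text
shift [-36.053 -15.494  -0.694] turn [ 0.001 -0.     0.186] [-0.477  0.643 -3.144] [0.593 0.189 0.343] 4.8667
```

View pics/c2.png

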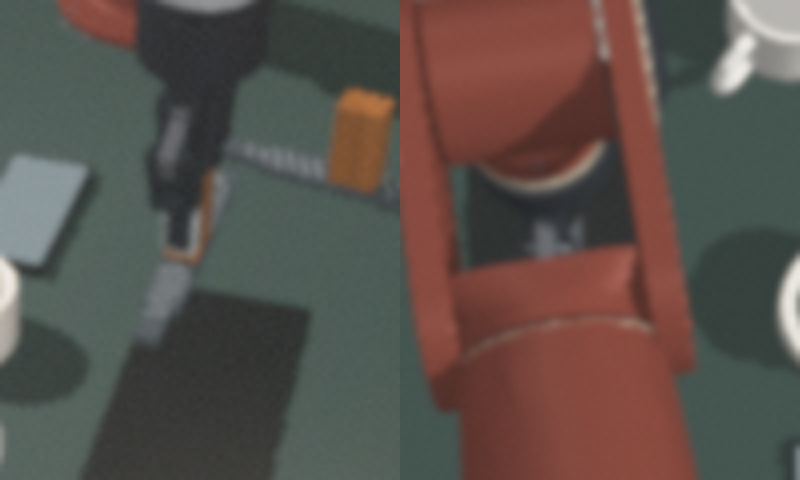

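The file is held level: the left crop shows the blade at (165,300) under the fingers and the mat empty.

arm_command(plan=[[[-36.3, -13.9, 0, 0, 0, 0.186], [-36.3, -13.9, 0, 0, 0, 0.186], [-36.3, -13.9, 0, 0, 0, 0.186], [-36.3, -13.9, 0, 0, 0, 0.186], [-36.3, -13.9, 0, 0, 0, 0.186], [-36.3, -13.9, 0, 0, 0, 0.186], [-36.3, -13.9, 0, 0, 0, 0.186], [-36.3, -13.9, 0, 0, 0, 0.186], [-36.3, -13.9, 0, 0, 0, 0.186], [-36.3, -13.9, 0, 0, 0, 0.186], [-36.3, -13.9, 0, 0, 0, 0.186], [-36.3, -13.9, 0, 0, 0, 0.186]]])

```text
t: 5.97
tool_pos: [0.4604, -0.1775, 0.3405]
tool_rot: [-2.397, -2.024, 0.002]
contact_force: [1.0, 0.5, -2.6]
opening: 0.0295
grip_force: 60.4
```

```bash
python3 go.py .4606 -.1783 .29 -.166
```

```text
shift [-0.089  0.059  5.045] turn [-0.004 -0.002 -0.002] [ 0.97   0.456 -2.599] [ 0.46  -0.177  0.34 ] 5.9667
```

arm_command(plan=[[[-0.1, 0, 1.5, 0, 0, 0], [-0.1, 0, 3, 0, 0, 0], [-0.1, 0, 4, 0, 0, 0], [-0.1, 0, 5, 0, 0, 0], [-0.1, 0, 5.8, 0, 0, 0], [-0.1, 0, 5.8, 0, 0, 0], [-0.1, 0, 5.8, 0, 0, 0], [-0.1, 0, 5.8, 0, 0, 0], [-0.1, 0, 5.8, 0, 0, 0]]])

```text
t: 6.72
tool_pos: [0.4614, -0.1782, 0.2861]
tool_rot: [2.397, 2.029, 0.001]
contact_force: [0.1, 0.2, -3.0]
opening: 0.0292
grip_force: 60.4
```

```bash
python3 go.py .4606 -.1783 .275 -.166
```

```text
shift [-0.018 -0.083  1.108] turn [0.002 0.001 0.   ] [ 0.149  0.164 -3.034] [ 0.461 -0.178  0.286] 6.7167
```

arm_command(plan=[[[0, 0, 0.3, 0, 0, 0], [0, 0, 0.6, 0, 0, 0], [0, 0, 0.9, 0, 0, 0], [0, 0, 0.9, 0, 0, 0], [0, 0, 0.9, 0, 0, 0]]])

```text
t: 7.13
tool_pos: [0.4609, -0.178, 0.2756]
tool_rot: [-2.397, -2.029, 0.0]
contact_force: [-0.6, -0.3, -2.6]
opening: 0.0293
grip_force: 60.4
```

arm_command(plan=[[[0, 0, 0.1, 0, 0, 0], [0, 0, 0.2, 0, 0, 0], [0, 0, 0.2, 0, 0, 0], [0, 0, 0.2, 0, 0, 0]]])

```text
t: 7.47
tool_pos: [0.4611, -0.1782, 0.2743]
tool_rot: [2.398, 2.029, 0.0]
contact_force: [-0.7, -0.2, -2.3]
opening: 0.0297
grip_force: 60.6
```

arm_command(plan=[[[0, 0, 0.1, 0, 0, 0], [0, 0, 0.1, 0, 0, 0], [0, 0, 0.1, 0, 0, 0]]])

```text
t: 7.72
tool_pos: [0.4613, -0.1782, 0.2737]
tool_rot: [2.397, 2.029, 0.001]
contact_force: [-0.7, 0.6, 0.8]
opening: 0.0292
grip_force: 60.9
```

arm_command(plan=[[[0, 0, 0.1, 0, 0, 0], [0, 0, 0.1, 0, 0, 0], [0, 0, 0.1, 0, 0, 0]]])

```text
t: 7.97
tool_pos: [0.4614, -0.1783, 0.273]
tool_rot: [2.397, 2.029, 0.001]
contact_force: [-1.1, 1.0, 4.3]
opening: 0.0298
grip_force: 61.2
```

arm_command(plan=[[[0, 0.2, -0.04, 0, 0, 0], [0, 0.6, -0.04, 0, 0, 0], [0, 1, -0.04, 0, 0, 0], [0, 1.5, -0.04, 0, 0, 0], [0, 2, -0.04, 0, 0, 0], [0, 2.5, -0.04, 0, 0, 0], [0, 3, -0.04, 0, 0, 0]]])

```text
t: 8.55
tool_pos: [0.4908, -0.1832, 0.2726]
tool_rot: [-2.397, -2.029, 0.002]
contact_force: [-4.6, 0.8, 7.4]
opening: 0.029
grip_force: 61.5
```

arm_command(plan=[[[0, 0.4, -0.1, 0, 0, 0], [0, 0.9, -0.1, 0, 0, 0], [0, 1.4, -0.1, 0, 0, 0]]])

```text
t: 8.8
tool_pos: [0.5046, -0.1854, 0.2731]
tool_rot: [-2.397, -2.029, 0.002]
contact_force: [-2.9, -0.8, 4.4]
opening: 0.0293
grip_force: 61.2
```

arm_command(plan=[[[0, 0.5, 0, 0, 0, 0], [0, 1, 0, 0, 0, 0], [0, 1.5, 0, 0, 0, 0], [0, 2, 0, 0, 0, 0]]])

```text
t: 9.13
tool_pos: [0.5246, -0.1887, 0.2732]
tool_rot: [-2.397, -2.029, 0.001]
contact_force: [-2.9, 0.9, 3.3]
opening: 0.0294
grip_force: 61.1
```

arm_command(plan=[[[0, 0.5, -0.01, 0, 0, 0], [0, 1, -0.02, 0, 0, 0], [0, 1.5, -0.02, 0, 0, 0], [0, 2, -0.02, 0, 0, 0]]])

```text
t: 9.47
tool_pos: [0.5443, -0.192, 0.2734]
tool_rot: [-2.398, -2.029, 0.0]
contact_force: [-2.7, -0.1, 2.7]
opening: 0.0293
grip_force: 61.0
```

arm_command(plan=[[[0, 0.5, 0, 0, 0, 0], [0, 1, 0, 0, 0, 0], [0, 1.5, 0, 0, 0, 0], [0, 2, 0, 0, 0, 0]]])

```text
t: 9.8
tool_pos: [0.564, -0.1953, 0.2735]
tool_rot: [-2.398, -2.029, 0.0]
contact_force: [-1.9, -0.6, 1.9]
opening: 0.0295
grip_force: 60.9
```

arm_command(plan=[[[0, 0.5, 0.01, 0, 0, 0], [0, 1, 0.02, 0, 0, 0], [0, 1.5, 0.02, 0, 0, 0], [0, 2, 0.03, 0, 0, 0]]])

```text
t: 10.13
tool_pos: [0.5838, -0.1987, 0.2734]
tool_rot: [-2.398, -2.029, 0.0]
contact_force: [-1.7, -0.2, 3.0]
opening: 0.0294
grip_force: 61.0
```

arm_command(plan=[[[0, 0.5, 0.01, 0, 0, 0], [0, 1, 0.01, 0, 0, 0], [0, 1.5, 0.02, 0, 0, 0], [0, 2, 0.02, 0, 0, 0]]])

```text
t: 10.47
tool_pos: [0.6035, -0.202, 0.2732]
tool_rot: [-2.398, -2.03, 0.0]
contact_force: [-3.8, 0.7, 3.0]
opening: 0.0295
grip_force: 61.0
```

arm_command(plan=[[[0, 0.3, -0.5, 0, 0, 0], [0, 0.4, -2, 0, 0, 0], [0, 0.4, -3, 0, 0, 0], [0, -3, -3, 0, 0, 0], [0, -6.5, -3, 0, 0, 0], [0, -10, -3, 0, 0, 0], [0, -13, -3, 0, 0, 0], [0, -14.4, -3, 0, 0, 0], [0, -14.4, -2, 0, 0, 0], [0, -14.4, -1.2, 0, 0, 0], [0, -14.4, -1.2, 0, 0, 0], [0, -14.4, -1.2, 0, 0, 0]]])

```text
t: 11.47
tool_pos: [0.4614, -0.1781, 0.2843]
tool_rot: [-2.397, -2.029, 0.0]
contact_force: [0.2, 0.3, -3.5]
opening: 0.0293
grip_force: 61.2
```

arm_command(plan=[[[0, 0, 0, 0, 0, 0], [0, 0, 0, 0, 0, 0], [0, 0, 0, 0, 0, 0]]])

```text
t: 11.72
tool_pos: [0.4616, -0.1782, 0.2855]
tool_rot: [2.397, 2.03, 0.0]
contact_force: [0.1, -1.0, -2.1]
opening: 0.0291
grip_force: 61.2
```

```bash
python3 go.py .461 -.1783 .2737 -.166
```

```text
shift [-0.015 -0.058  1.181] turn [0.001 0.    0.   ] [ 0.107 -1.019 -2.077] [ 0.462 -0.178  0.286] 11.7167
```

arm_command(plan=[[[0, 0, 0.4, 0, 0, 0], [0, 0, 0.8, 0, 0, 0], [0, 0, 1, 0, 0, 0], [0, 0, 1.1, 0, 0, 0], [0, 0, 1.1, 0, 0, 0], [0, 0, 1.1, 0, 0, 0]]])

```text
t: 12.22
tool_pos: [0.4611, -0.1781, 0.2743]
tool_rot: [2.398, 2.03, 0.0]
contact_force: [-0.1, 0.9, -1.5]
opening: 0.0292
grip_force: 61.3
```

arm_command(plan=[[[0, 0, 0.05, 0, 0, 0], [0, 0, 0.05, 0, 0, 0], [0, 0, 0.05, 0, 0, 0]]])

```text
t: 12.47
tool_pos: [0.4611, -0.1781, 0.274]
tool_rot: [2.398, 2.029, 0.001]
contact_force: [-0.7, 1.5, -0.9]
opening: 0.0297
grip_force: 61.5
```

arm_command(plan=[[[0, 0.2, 0.02, 0, 0, 0], [0, 0.6, 0.02, 0, 0, 0], [0, 1, 0, 0, 0, 0], [0, 1.5, -0.01, 0, 0, 0], [0, 2, -0.02, 0, 0, 0], [0, 2.5, -0.03, 0, 0, 0], [0, 3, -0.03, 0, 0, 0]]])

```text
t: 13.05
tool_pos: [0.4912, -0.1832, 0.2739]
tool_rot: [-2.398, -2.03, 0.0]
contact_force: [-1.3, 0.3, -0.2]
opening: 0.0292
grip_force: 61.5
```

arm_command(plan=[[[0, 0.5, -0.01, 0, 0, 0], [0, 1, -0.02, 0, 0, 0], [0, 1.5, -0.02, 0, 0, 0], [0, 2, -0.02, 0, 0, 0]]])

```text
t: 13.38
tool_pos: [0.5108, -0.1864, 0.274]
tool_rot: [-2.398, -2.029, 0.0]
contact_force: [-2.3, 0.5, -0.8]
opening: 0.0294
grip_force: 61.5
```

arm_command(plan=[[[0, 0.4, 0.06, 0, 0, 0], [0, 0.9, 0.07, 0, 0, 0], [0, 1.4, 0.07, 0, 0, 0]]])

```text
t: 13.63
tool_pos: [0.5246, -0.1888, 0.2736]
tool_rot: [-2.398, -2.03, 0.0]
contact_force: [-2.1, 0.4, 1.5]
opening: 0.0291
grip_force: 61.7
```

arm_command(plan=[[[0, 0.5, 0, 0, 0, 0], [0, 1, 0, 0, 0, 0], [0, 1.5, 0, 0, 0, 0], [0, 2, 0, 0, 0, 0]]])

```text
t: 13.97
tool_pos: [0.5443, -0.1921, 0.2735]
tool_rot: [-2.398, -2.03, 0.0]
contact_force: [-2.6, 0.1, 2.0]
opening: 0.0294
grip_force: 61.7
```

arm_command(plan=[[[0, 0.5, 0, 0, 0, 0], [0, 1, 0, 0, 0, 0], [0, 1.5, 0.01, 0, 0, 0], [0, 2, 0.01, 0, 0, 0], [0, 2.5, 0.02, 0, 0, 0], [0, 3, 0.02, 0, 0, 0]]])

```text
t: 14.47
tool_pos: [0.5739, -0.197, 0.2733]
tool_rot: [-2.398, -2.029, 0.0]
contact_force: [-2.8, -0.3, 3.5]
opening: 0.0299
grip_force: 61.8
```

arm_command(plan=[[[0, 0.5, 0.01, 0, 0, 0], [0, 1, 0.02, 0, 0, 0], [0, 1.5, 0.02, 0, 0, 0], [0, 2, 0.02, 0, 0, 0], [0, 2.5, 0.03, 0, 0, 0], [0, 3, 0.03, 0, 0, 0]]])

```text
t: 14.97
tool_pos: [0.6035, -0.202, 0.273]
tool_rot: [-2.398, -2.029, 0.0]
contact_force: [-3.5, 0.4, 4.1]
opening: 0.0294
grip_force: 61.9
```

arm_command(plan=[[[0, 0.3, -0.5, 0, 0, 0], [0, 0.4, -2, 0, 0, 0], [0, 0.4, -3, 0, 0, 0], [0, -3, -3, 0, 0, 0], [0, -6.5, -3, 0, 0, 0], [0, -10, -3, 0, 0, 0], [0, -13, -3, 0, 0, 0], [0, -14.4, -3, 0, 0, 0], [0, -14.4, -2, 0, 0, 0], [0, -14.4, -1.2, 0, 0, 0], [0, -14.4, -1.2, 0, 0, 0], [0, -14.4, -1.2, 0, 0, 0]]])

```text
t: 15.97
tool_pos: [0.4614, -0.1781, 0.2841]
tool_rot: [-2.397, -2.029, 0.0]
contact_force: [0.3, -0.2, -2.7]
opening: 0.0296
grip_force: 61.6
```

arm_command(plan=[[[0, 0, 0, 0, 0, 0], [0, 0, 0, 0, 0, 0], [0, 0, 0, 0, 0, 0]]])

```text
t: 16.22
tool_pos: [0.4616, -0.1783, 0.2853]
tool_rot: [2.397, 2.03, 0.0]
contact_force: [0.4, 0.9, -3.0]
opening: 0.0293
grip_force: 61.6
```

arm_command(plan=[[[0, 0, 0.4, 0, 0, 0], [0, 0, 0.8, 0, 0, 0], [0, 0, 1, 0, 0, 0], [0, 0, 1.1, 0, 0, 0], [0, 0, 1.1, 0, 0, 0], [0, 0, 1.1, 0, 0, 0]]])

```text
t: 16.72
tool_pos: [0.4611, -0.1781, 0.2742]
tool_rot: [2.398, 2.03, 0.0]
contact_force: [0.6, 0.7, -0.9]
opening: 0.0295
grip_force: 61.7
```

arm_command(plan=[[[0, 0, 0.06, 0, 0, 0], [0, 0, 0.06, 0, 0, 0], [0, 0, 0.06, 0, 0, 0], [0, 0.2, 0.06, 0, 0, 0], [0, 0.6, 0.06, 0, 0, 0], [0, 1, 0.06, 0, 0, 0], [0, 1.5, 0.05, 0, 0, 0], [0, 2, 0.04, 0, 0, 0]]])

```text
t: 17.38
tool_pos: [0.4813, -0.1816, 0.2736]
tool_rot: [2.398, 2.029, -0.0]
contact_force: [-1.4, -0.3, 0.9]
opening: 0.0294
grip_force: 62.1
```

arm_command(plan=[[[0, 0.5, 0, 0, 0, 0], [0, 1, 0, 0, 0, 0], [0, 1.5, 0, 0, 0, 0], [0, 2, 0, 0, 0, 0]]])

```text
t: 17.72
tool_pos: [0.501, -0.1848, 0.2735]
tool_rot: [-2.398, -2.03, 0.0]
contact_force: [-1.8, 1.1, 2.1]
opening: 0.0293
grip_force: 62.1
```

arm_command(plan=[[[0, 0.5, 0, 0, 0, 0], [0, 1, 0, 0, 0, 0], [0, 1.5, 0, 0, 0, 0], [0, 2, 0, 0, 0, 0]]])

```text
t: 18.05
tool_pos: [0.5207, -0.1881, 0.2735]
tool_rot: [-2.398, -2.029, 0.0]
contact_force: [-1.6, 0.8, 2.0]
opening: 0.0292
grip_force: 62.1
```

arm_command(plan=[[[0, 0.5, 0, 0, 0, 0], [0, 1, 0, 0, 0, 0], [0, 1.5, 0, 0, 0, 0], [0, 2, 0, 0, 0, 0]]])

```text
t: 18.38
tool_pos: [0.5404, -0.1914, 0.2735]
tool_rot: [-2.398, -2.029, 0.0]
contact_force: [-2.6, 0.5, 1.6]
opening: 0.0292
grip_force: 62.1
```

arm_command(plan=[[[0, 0.5, 0, 0, 0, 0], [0, 1, 0.01, 0, 0, 0], [0, 1.5, 0.01, 0, 0, 0], [0, 2, 0.01, 0, 0, 0]]])

```text
t: 18.72
tool_pos: [0.5601, -0.1947, 0.2734]
tool_rot: [-2.398, -2.029, 0.0]
contact_force: [-1.3, 0.6, 2.5]
opening: 0.0293
grip_force: 62.1
```

arm_command(plan=[[[0, 0.5, 0, 0, 0, 0], [0, 1, 0.01, 0, 0, 0], [0, 1.5, 0.01, 0, 0, 0], [0, 2, 0.02, 0, 0, 0], [0, 2.5, 0.02, 0, 0, 0], [0, 3, 0.02, 0, 0, 0], [0, 3.5, 0.02, 0, 0, 0], [0, 4, 0.02, 0, 0, 0], [0, 4.4, 0.02, 0, 0, 0]]])

```text
t: 19.47
tool_pos: [0.6036, -0.202, 0.2732]
tool_rot: [-2.398, -2.03, 0.0]
contact_force: [-1.9, 1.0, 2.5]
opening: 0.0295
grip_force: 62.2
```

Third stroke done. I'll lift it clear and carry it back to the mat.

arm_command(plan=[[[0, 0.3, -0.5, 0, 0, 0], [0, 0.4, -2, 0, 0, 0], [0, 0.4, -4, 0, 0, 0], [0, 0.4, -6, 0, 0, 0], [0, 0.4, -7, 0, 0, 0], [0, 0.4, -7, 0, 0, 0], [0, 0.4, -7, 0, 0, 0]]])

```text
t: 20.05
tool_pos: [0.6071, -0.2026, 0.3432]
tool_rot: [2.397, 2.029, 0.001]
contact_force: [0.6, 0.2, -3.5]
opening: 0.0292
grip_force: 61.5
```

```bash
python3 go.py .593 .1886 .343 .02
```

```text
shift [38.345 -7.857  0.009] turn [ 0.001  0.    -0.186] [ 0.589  0.176 -3.514] [ 0.607 -0.203  0.343] 20.05
```

arm_command(plan=[[[38.3, -7.9, 0, 0, 0, -0.186], [38.3, -7.9, 0, 0, 0, -0.186], [38.3, -7.9, 0, 0, 0, -0.186], [38.3, -7.9, 0, 0, 0, -0.186], [38.3, -7.9, 0, 0, 0, -0.186], [38.3, -7.9, 0, 0, 0, -0.186], [38.3, -7.9, 0, 0, 0, -0.186], [38.3, -7.9, 0, 0, 0, -0.186], [38.3, -7.9, 0, 0, 0, -0.186], [38.3, -7.9, 0, 0, 0, -0.186], [38.3, -7.9, 0, 0, 0, -0.186], [38.3, -7.9, 0, 0, 0, -0.186]]])

```text
t: 21.05
tool_pos: [0.5917, 0.1891, 0.341]
tool_rot: [-2.196, -2.245, 0.004]
contact_force: [-0.1, -0.8, -2.9]
opening: 0.0296
grip_force: 61.5
```

arm_command(plan=[[[0, 0, 0, 0, 0, 0], [0, 0, 0, 0, 0, 0], [0, 0, 0, 0, 0, 0], [0, 0, 0, 0, 0, 0]]])

```text
t: 21.38
tool_pos: [0.5926, 0.1871, 0.3431]
tool_rot: [-2.201, -2.242, 0.0]
contact_force: [-0.2, -0.0, -1.2]
opening: 0.0298
grip_force: 61.5
```

```bash
python3 go.py .593 .1886 .1955 .02
```

```text
shift [ 0.149  0.048 14.761] turn [-0.     0.    -0.002] [-0.17  -0.047 -1.228] [0.593 0.187 0.343] 21.3833
```

arm_command(plan=[[[0.1, 0, 3, 0, 0, 0], [0.1, 0, 6, 0, 0, 0], [0.1, 0, 9, 0, 0, 0], [0.1, 0, 11, 0, 0, 0], [0.1, 0, 12.5, 0, 0, 0], [0.1, 0, 13.5, 0, 0, 0], [0.1, 0, 14.2, 0, 0, 0], [0.1, 0, 14.6, 0, 0, 0], [0.1, 0, 14.6, 0, 0, 0], [0.1, 0, 14.6, 0, 0, 0]]])

```text
t: 22.22
tool_pos: [0.5929, 0.1892, 0.1983]
tool_rot: [2.199, 2.243, 0.002]
contact_force: [-0.3, -0.6, -2.3]
opening: 0.0294
grip_force: 61.5
```

arm_command(plan=[[[0, 0, 0.1, 0, 0, 0], [0, 0, 0.2, 0, 0, 0], [0, 0, 0.2, 0, 0, 0], [0, 0, 0.2, 0, 0, 0]]])

```text
t: 22.55
tool_pos: [0.5924, 0.1893, 0.1957]
tool_rot: [2.199, 2.243, 0.001]
contact_force: [-0.6, 0.2, -2.5]
opening: 0.0293
grip_force: 61.5
```

arm_command(plan=[[[0, 0, 0.05, 0, 0, 0], [0, 0, 0.05, 0, 0, 0], [0, 0, 0.05, 0, 0, 0]]])

```text
t: 22.8
tool_pos: [0.5923, 0.1893, 0.1948]
tool_rot: [-2.199, -2.244, 0.0]
contact_force: [0.0, -0.4, -3.1]
opening: 0.0292
grip_force: 61.5
```

arm_command(plan=[[[0, 0, 0.1, 0, 0, 0], [0, 0, 0.12, 0, 0, 0], [0, 0, 0.12, 0, 0, 0], [0, 0, 0.12, 0, 0, 0]]])

```text
t: 23.13
tool_pos: [0.5923, 0.1892, 0.1935]
tool_rot: [-2.199, -2.243, 0.0]
contact_force: [-0.3, 0.2, -1.8]
opening: 0.0294
grip_force: 61.6
```

arm_command(plan=[[[0, 0, 0.04, 0, 0, 0], [0, 0, 0.04, 0, 0, 0], [0, 0, 0.04, 0, 0, 0]]])

```text
t: 23.38
tool_pos: [0.5924, 0.1893, 0.1933]
tool_rot: [2.199, 2.243, 0.0]
contact_force: [-0.8, -0.0, -1.9]
opening: 0.0292
grip_force: 61.6
```

arm_command(plan=[[[0, 0, 0.04, 0, 0, 0], [0, 0, 0.04, 0, 0, 0], [0, 0, 0.04, 0, 0, 0]]])

```text
t: 23.63
tool_pos: [0.5925, 0.1893, 0.1933]
tool_rot: [2.199, 2.243, 0.0]
contact_force: [-1.5, -1.0, 2.2]
opening: 0.0295
grip_force: 62.2
```

On the mat. I'll release and retreat.

arm_command(plan=[[[0, 0, -0.02, 0, 0, 0], [0, 0, -0.02, 0, 0, 0], [0, 0, -0.02, 0, 0, 0], [0, 0, -0.02, 0, 0, 0], [0, 0, -0.02, 0, 0, 0], [0, 0, -0.02, 0, 0, 0], [0, 0, -0.02, 0, 0, 0], [0, 0, -0.02, 0, 0, 0], [0, 0, -0.02, 0, 0, 0], [0, 0, -0.02, 0, 0, 0]]], gripper=-1)

```text
t: 24.47
tool_pos: [0.5923, 0.1892, 0.1929]
tool_rot: [-2.199, -2.244, 0.0]
contact_force: [-0.3, 0.7, 0.2]
opening: 0.0853
grip_force: 0.0
```

arm_command(plan=[[[0, 0, -1, 0, 0, 0], [0, 0, -3, 0, 0, 0], [0, 0, -6, 0, 0, 0], [0, 0, -9, 0, 0, 0], [0, 0, -13, 0, 0, 0], [0, 0, -17, 0, 0, 0], [-4, 0, -18, 0, 0, 0], [-8, 0, -18, 0, 0, 0], [-12, 0, -18, 0, 0, 0], [-16, 0, -18, 0, 0, 0], [-20, 0, -18, 0, 0, 0], [-20, 0, -18, 0, 0, 0]]])

```text
t: 25.47
tool_pos: [0.5962, -0.0163, 0.3741]
tool_rot: [2.204, 2.234, -0.002]
contact_force: [0.3, 0.6, -0.2]
opening: 0.0855
grip_force: 0.0
```

arm_command(plan=[[[-4, 0, 0, 0, 0, 0], [-8, 0, 0, 0, 0, 0], [-12, 0, 0, 0, 0, 0], [-12, 0, 0, 0, 0, 0], [-12, 0, 0, 0, 0, 0]]])

```text
t: 25.88
tool_pos: [0.5986, -0.1322, 0.3736]
tool_rot: [2.203, 2.24, 0.001]
contact_force: [0.4, 0.3, -0.1]
opening: 0.0855
grip_force: 0.0
```

Run:
```python
from h import *
print(get_obs()['tool_pos'],get_obs()['opening'])
im,d=grab('top','t3'); im2,_=grab('scene','s3')
cv2.imwrite('pics/c3.png',np.hstack([cv2.resize(im[100:240,200:340],(400,400)),cv2.resize(im2[190:310,240:360],(400,400))]))
p=np.array([pt('top',d,u,v) for v in range(140,200) for u in range(225,262)]);s=p[p[:,2]>.05];print(s.mean(0),cv2.minAreaRect((s[:,:2]*1000).astype(np.float32)))
```

```text
[ 0.59863415 -0.13224854  0.37362759] 0.08550377680823823
[0.59118883 0.18894625 0.0639592 ] ((591.8912963867188, 189.3516387939453), (30.144927978515625, 20.90933609008789), 1.2835332155227661)
```

View pics/c3.png

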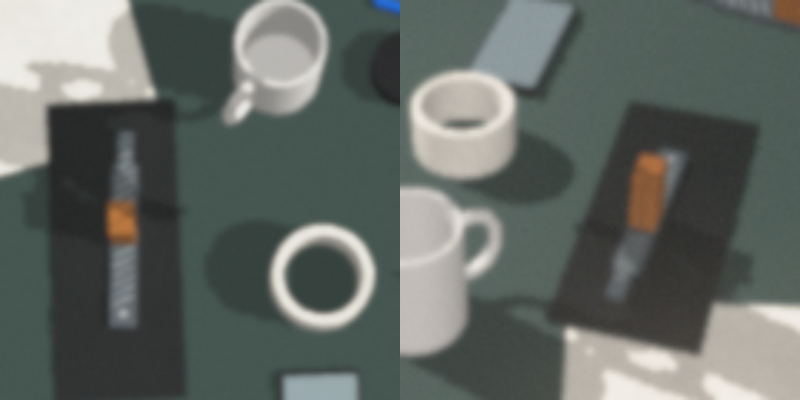

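The file lies flat on its mat (grip at (122,222) in the crop, tip up), within about 2 mm of its first place. The tape, the mug and the visible end of the phone have not moved, and the gripper is clear.

```bash
python3 -c "from station import *; print(finish_job())"
```

```text
the job is handed in; nothing more can be done
None
```

I made three forward strokes, lifting after each, laid the file back flat on its mat and handed the job in; contact force read about 5 N (peak near 10 N), but the first third of stroke two was lighter, at 2–3 N.

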